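# Index a stool hub to its mark and gauge the leg bore

## Robot

A 6-joint arm with a two-finger parallel gripper is mounted at the origin on the work surface. World frame = base frame: x ahead of the robot, y to its left, z up, the work surface at z = 0. Lengths are in mm, angles in rad, forces in N, time in s.
With the tool pointing down it reaches from about 350 to 875 mm from the base axis. Payload 4.2 kg.
Tool frame: the origin (TCP) lies midway between the tips of the shut fingers; the grasp point (between the pads) lies 19 mm behind it; z points along the fingers, y is the direction in which the jaws open and shut (so a half turn about z gives the same grasp; the last joint's range is limited). The gripper opens to 85 mm and grips with 20 to 120 N. Pads are 22 mm wide; open, the fingers measure 114 mm over their backs; the gripper's body (76 mm by 85 mm) begins 54 mm behind the grasp point. The pads swing forward as they close: fully open they stand 13 mm farther back than shut.
Start: joints at [1.368, 0.385, 0.008, 0, -1.194, -0.259], TCP at [278.441, 559.526, 231.312] pointing down, gripper open.
Joint ranges: [-3.14, 3.14], [-1.21, 2.06], [-1.07, 1.41], [-3.16, 2.05], [-2.99, -0.16], [-3.1, 3.1]. Speed limits (rad/s): [2.79, 2.79, 3.14, 3.14, 3.14, 3.14].

## Interface

Orientations are given as a unit quaternion [x, y, z, w].
In Python, from bench import arm gives the robot as it stands. The module is installed in compiled form; this text tells all that it offers.
- The arm moves only by the tool drive_tool, never from a script. Its argument "moves" is a list that holds one entry, the list of rows, each a list of 7 numbers: the opening, from 0 (shut) to 1 (fully open), then the shift along the tool's x, y, z in m, then the turn, a rotation vector about the tool's x, y, z in rad. In form: [[[hand, dx, dy, dz, wx, wy, wz], ...]]. A call has 1 to 20 rows; each row shifts and turns the pose as measured when the row begins, along the tool's axes as they then stand; what a row does not reach is not made up. A row lasts 1/10 s, in which the tool goes at most 50 mm and 8.59 degrees, less where a joint would pass 70% of its speed; a pose out of reach is approached as far as the arm can. A call with a gripper value outside its range is refused whole. The fingers move at their own pace and stop on an object; the grip force is fixed at half the most. Time passes only in rows, so rows that do not move let the fingers close. It gives the time, the measured TCP pose, the force and the opening at its end, in the units of the state.
- arm.read_state(): the state, without advancing time (a new reading comes with each control period).
- arm.get_image(name): name is "scene" or "top" or "wrist"; returns (picture, depth): 480x640x3 uint8, red, green, blue; 480x640 float32, mm along the optical axis (not along the pixel's ray), 0 where there is no reading.
- arm.camera_params(name): a dict with "fov_y" (degrees; the focal length in pixels is half the picture's height over the tangent of half this angle, whatever the lens; pixels are square), "cx", "cy" (the principal point, pixels), "world_from_camera" (4x4, takes a point from camera to world coordinates); the wrist camera has in their place "T_tool_cam" (4x4, takes a point from camera to tool coordinates, whose origin is the TCP and whose axes are the flange's). Camera axes: x right, y down, z forward; pixel columns grow to the right and rows downward; lengths in mm; the calibration is good to about 2 mm. The wrist camera is an equidistant fisheye: a pixel r from the principal point sees the ray r / f radians off the axis. A picture is of the moment at which its call begins: read the wrist's pose just before it. camera_params takes no time and is no camera call.
- arm.job_done(): hands the job in, once; it reports no verdict.
The state is a dict: "clock": time; "joints": joint angles; "joint_vel": joint speeds; "joint_efforts": joint torques, N m; "position": TCP position; "ee_rot": TCP orientation; "contact_force": force on the tool from outside, world axes, zero at the start; "wrist_torque": the same for the moment, N m; "gripper_width": finger opening in mm.
Only numpy, scipy, OpenCV 4.12 (cv2) and the standard library are available. Lean on these libraries where they do the work, as an engineer would, in place of code of your own. Each camera call takes 0.05 s, during which the arm holds its last target.

## Task

Turn the indexing table by the black clamp bar at its centre until the red mark points at the yellow pointer and let it come to rest there; only then gently push the depth rod's black knob down until the rod bottoms in the leg bore beneath it, and leave it there with the mark still on the pointer. Let go of everything, and do not disturb the other tools and things on the bench.

Things in the scene. Friction and masses are not known exactly. Their poses are not given: they have to be found in the camera images.
- index_table: blue and grey indexing table fixed to the bench, about 270 mm across. Origin: on the turning axis, at bench height. Its -x axis points to the yellow pointer (on a grey post 141 to 175 mm out, top 54 mm above the bench); its +x axis points to the depth rod (96 mm out) and the aluminium column and arm that carry it (column 165 mm out, 188 mm tall).
- guide (a point): top centre of the dark guide sleeve at the arm's end in which the depth rod slides; the sleeve is 34 mm across and spans 154 to 188 mm above the bench, 96 mm from the turning axis.
- seat_hub: round segmented wooden stool hub fixed on the turntable and turning with it, about 230 mm across, top face 100 mm above the bench. Origin: on the turning axis, 40 mm above the bench; its -x axis points along the red mark. Three leg bores in dark wood segments, 96 mm from the axis, at 120 degrees to one another. It turns either way, stiffly (0.25 N m), and stays where left.
- bore (a point): centre of the mouth of the leg bore to be gauged, the one opposite the red mark; 22 mm wide, 40 mm deep, mouth 100 mm above the bench. It lies under the depth rod when the mark meets the pointer.
- clamp_bar (a point): centre of the black clamp bar on the turning axis: 90 mm long along the hub's x axis (the line of the red mark), 24 mm wide, standing from 106 to 145 mm above the bench. Grip it across its width to turn the hub with it.
- mark (a point): middle of the red mark on the turntable's rim, 126 mm from the axis, 52 mm above the bench (the red stripe is 9 mm wide and goes on over the hub's top face).
- set_point (a point): where the middle of the red mark must come: just inside the yellow pointer's tip, 126 mm from the axis, 52 mm above the bench.
- depth_rod: vertical steel depth rod, 12 mm thick, 155 mm long with its knob, sliding up and down in the arm's guide. Origin: its lower tip, z up. The tip is 113 to 125 mm above the bench at the start, 100 mm if it strikes the hub's top face, 60 mm when bottomed in a bore. It slides stiffly (about 4 N of push) and stays where it is left.
- knob_top (a point): centre of the flat top of the black mushroom knob on the depth rod (38 mm across, 25 mm high); 280 mm above the bench when fully raised, 215 mm when the rod has bottomed.
- hammer: loose bystander: hammer, about 260 mm long, lying flat
- screwdriver: loose bystander: red-handled screwdriver, 200 mm long, lying flat
- wrench: loose bystander: steel wrench, 180 mm long, lying flat
- brush: loose bystander: flat brush with a wooden handle, 170 mm long, lying flat
- finish_jar: loose bystander: amber jar with a steel cap, 72 mm across, 85 mm tall, standing upright
- tape_measure: loose bystander: grey pocket tape measure, 75 x 75 x 36 mm
- offcut: loose bystander: wooden offcut, 120 x 55 x 30 mm

How it is judged (in metres and radians):
On the way, in this order (a step that is already met when the one before it is completed fails the run):
1. the red mark rests on the pointer while the depth rod is still raised (horizontal distance between mark and set_point below 0.005 m and angular speed of seat_hub below 0.05 rad/s and height (world z) of knob_top above 0.258 m), for 0.3 s.
2. the depth rod is bottomed in the leg bore (horizontal distance between mark and set_point below 0.005 m and height (world z) of knob_top below 0.218 m), for 0.2 s.
At the end, for the whole second after the job is handed in: the middle of the red mark is within 5 mm of the set point and at rest, and the depth rod stands bottomed in the bore (within 3 mm of the bore's floor) (all of step 2 and angular speed of seat_hub below 0.05 rad/s); the robot touches nothing.
It fails at once if the depth rod is forced against the hub with more than 60 N (contact force between depth_rod and seat_hub above 60 N).
It fails at once if a bystander is moved by more than 30 mm (distance of any of hammer, screwdriver, wrench, brush, finish_jar, tape_measure, offcut from where it was at the start of the episode above 0.03 m).
It also fails if it takes over 67 s, if anything falls off the work surface, if the arm or the gripper's body presses on something with over 40 N, if the wrist force passes 120 N, or if a joint passes its speed limit or range.

## Working session

There is one attempt and no reset: what is moved stays moved. The work goes in short steps, Python scripts to look and compute and a tool call to move; the robot and the scene stay as the last step left them, time stands still between calls to the robot, and variables do not carry over. Pictures are saved under pics/ and viewed, and the job is handed in when it is done.

Besides the shell and the picture viewer there is one more tool, called by a JSON object that holds its "api" and its "payload". drive_tool: Moves the arm, as the interface text tells. Its arguments: {"type":"object","properties":{"moves":{"type":"array","items":{"type":"array","items":{"type":"array","items":{"type":"number"}}}}},"required":["moves"]}

```bash
mkdir -p pics; ls
cat > h.py <<'E'
import numpy as np, cv2
from bench import arm
def grab(n,tag):
    im,d=arm.get_image(n); cv2.imwrite(f'pics/{tag}.png',cv2.cvtColor(im,cv2.COLOR_RGB2BGR)); np.savez(f'pics/{tag}.npz',im=im,d=d); return im,d
def ray(n,u,v):
    p=arm.camera_params(n); f=240/np.tan(np.radians(p['fov_y'])/2); T=np.array(p['world_from_camera'])
    return T[:3,3], T[:3,:3]@np.array([(u-p['cx'])/f,(v-p['cy'])/f,1.])
def onz(n,u,v,z):
    o,d=ray(n,u,v); return o+d*(z-o[2])/d[2]
def pt(n,u,v,depth):
    o,d=ray(n,u,v); return o+d*depth
E
python3 - <<'E'
from h import *
print(arm.read_state())
for n in('scene','top'): grab(n,n+'0'); print(n,arm.camera_params(n))
E
```

```text
pics
{'clock': 0.0, 'joints': array([ 1.36756575e+00,  3.85560282e-01,  6.64661456e-03, -5.06298914e-04,
       -1.19403004e+00, -2.58570026e-01]), 'joint_vel': array([ 0.00300174, -0.00015718, -0.00112955, -0.00110308,  0.00101806,
       -0.00035638]), 'joint_efforts': array([-1.12537145e-04, -3.92281222e+01,  1.88393158e+01,  4.18596447e+00,
       -4.76145142e-03,  1.01477930e-06]), 'position': array([278.21295234, 559.00959245, 230.22640494]), 'ee_rot': array([ 9.73438787e-01, -2.28944798e-01, -2.05498276e-04,  1.07978734e-03]), 'contact_force': array([-0.33465793, -0.62188218, -0.38394199]), 'wrist_torque': array([-0.02456386,  0.01421116, -0.01565776]), 'gripper_width': 85.54827753840672}
scene {'fov_y': 46.90471049582746, 'cx': 320.78548045717804, 'cy': 245.24276930355333, 'world_from_camera': array([[-3.91794130e-01,  5.26063348e-01, -7.54820981e-01,
         1.42182452e+03],
       [ 9.19947490e-01,  2.36411626e-01, -3.12739763e-01,
         3.61354144e+02],
       [ 1.39275289e-02, -8.16925270e-01, -5.76575344e-01,
         8.03480795e+02],
       [ 0.00000000e+00,  0.00000000e+00,  0.00000000e+00,
         1.00000000e+00]])}
top {'fov_y': 49.29340296377842, 'cx': 328.0474283278425, 'cy': 246.36593139289783, 'world_from_camera': array([[ 1.88312446e-02, -9.92082451e-01,  1.24168411e-01,
         4.41381551e+02],
       [-9.99821436e-01, -1.88810400e-02,  7.75829825e-04,
         7.71511846e+00],
       [ 1.57474157e-03, -1.24160848e-01, -9.92260855e-01,
         1.35301039e+03],
       [ 0.00000000e+00,  0.00000000e+00,  0.00000000e+00,
         1.00000000e+00]])}
```

View pics/scene0.png

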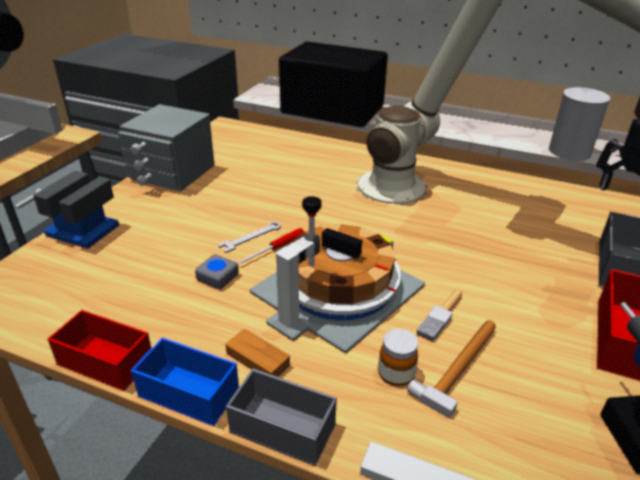

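View pics/top0.png

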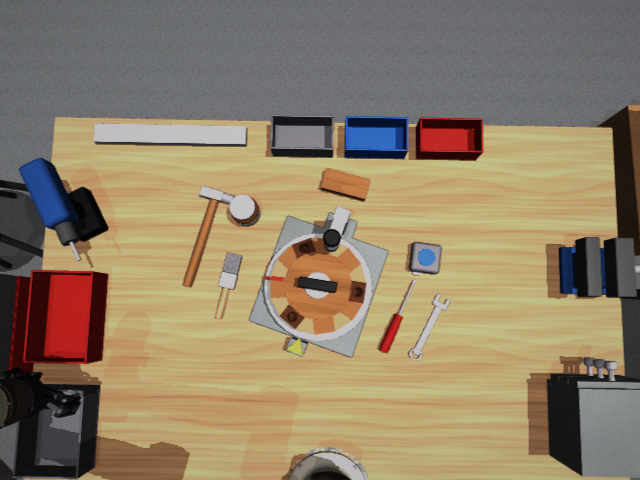

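Run:
```python
from h import *
im=np.load('pics/top0.npz')['im'];d=np.load('pics/top0.npz')['d']
cv2.imwrite('pics/topc.png',cv2.resize(cv2.cvtColor(im,cv2.COLOR_RGB2BGR)[195:375,235:405],None,fx=4,fy=3.3,interpolation=2)[:600])
hsv=cv2.cvtColor(im,cv2.COLOR_RGB2HSV);H,S,V=[hsv[...,i].astype(int) for i in range(3)]
roi=np.zeros(H.shape,bool);roi[200:370,240:400]=1
def show(name,m,z,amin=8):
    n,l,st,c=cv2.connectedComponentsWithStats((m&roi).astype(np.uint8))
    for i in range(1,n):
        if st[i,4]>=amin: print(name,c[i].round(1),st[i],'depth z',np.round(pt('top',*c[i],np.median(d[l==i])),0),'plane',onz('top',*c[i],z)[:2].round(1))
show('red',((H<5)|(H>174))&(S>170)&(V>90),100,5)
show('yel',(H>22)&(H<33)&(S>150)&(V>120),54,5)
show('blk',(V<45),145,60)
show('white',(S<50)&(V>160),46,100)
```

```text
red [267.2 277.6] [265 277   5   3  11] depth z [523. 159.  53.] plane [519.9 153.1]
red [276.5 278.3] [271 276  12   5  43] depth z [519. 130. 102.] plane [518.8 130.7]
red [390.4 334. ] [380 314  20  39 321] depth z [ 389. -152.   25.] plane [ 392.2 -142.6]
yel [292.2 348.8] [289 346   8   6  16] depth z [350.  91.  56.] plane [350.1  91.4]
blk [330.8 238.5] [323 229  17  22 238] depth z [593.   3. 275.] plane [611.1   2.6]
blk [315.  283.8] [298 277  39  15 308] depth z [505.  37. 146.] plane [505.   37.2]
white [245.9 208.3] [240 200  14  19 238] depth z [690. 213.  87.] plane [698.4 219.1]
white [339.7 218.6] [331 207  20  27 313] depth z [651. -17. 189.] plane [676.4 -19.5]
white [346.1 299.2] [ 265  221  122  135 2568] depth z [474. -39.  31.] plane [473.5 -38.7]
white [288.5 248.2] [266 231  49  45 273] depth z [598. 108.  52.] plane [598.4 108.2]
white [318.8 275.9] [308 272  22   9 117] depth z [526.  30. 107.] plane [530.1  30.6]
white [316.  293.4] [306 289  22  10 130] depth z [484.  35. 107.] plane [486.3  36.6]
white [260.4 308.1] [255 292  15  30 171] depth z [448. 178.  13.] plane [447.4 173.6]
```

View pics/topc.png

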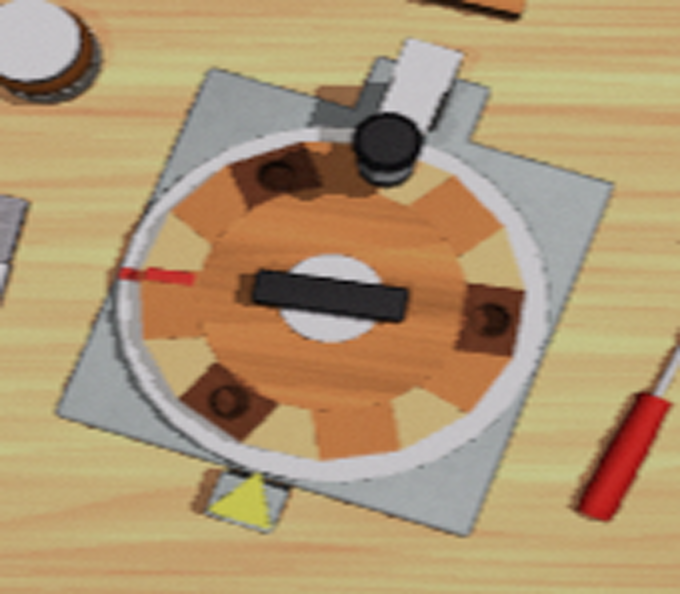

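Run:
```python
from h import *
p=arm.camera_params('wrist');print(p)
im=np.load('pics/top0.npz')['im']
g=cv2.cvtColor(im,cv2.COLOR_RGB2HSV)
# rim outer edge: white ring fit, z=52
m=((g[...,1]<45)&(g[...,2]>190)).astype(np.uint8)
n,l,st,c=cv2.connectedComponentsWithStats(m[200:370,240:400])
print(st)
# bar axis angle
b=(g[...,2]<45).astype(np.uint8); b[:270]=0;b[300:]=0;b[:,:295]=0;b[:,340:]=0
ys,xs=np.nonzero(b); P=np.array([onz('top',x,y,145)[:2] for x,y in zip(xs,ys)])
r=cv2.minAreaRect(P.astype(np.float32));print('bar',r)
print(P.mean(0)); v=np.linalg.svd(P-P.mean(0))[2][0];print(np.degrees(np.arctan2(v[1],v[0])))
# knob
b=(g[...,2]<45).astype(np.uint8); b[:225]=0;b[245:]=0;b[:,:320]=0;b[:,345:]=0
ys,xs=np.nonzero(b); c,rr=cv2.minEnclosingCircle(np.stack([xs,ys],1)[ys<240].astype(np.float32));print('knob px',c,rr,onz('top',*c,275))
```

```text
{'fov_y': 65.70646984690485, 'cx': 324.3915283482196, 'cy': 238.66900513506246, 'T_tool_cam': array([[-6.74906940e-05, -9.46124363e-01, -3.23803467e-01,
         8.23448422e+01],
       [ 9.99999994e-01, -9.13850803e-05,  5.85878760e-05,
        -5.22545167e-01],
       [-8.50222227e-05, -3.23803461e-01,  9.46124364e-01,
        -1.42128825e+02],
       [ 0.00000000e+00,  0.00000000e+00,  0.00000000e+00,
         1.00000000e+00]])}
[[    0     0   160   170 25386]
 [    0     0    14    19   224]
 [   91     7    20    27   281]
 [   31    34    43    30   145]
 [   27    40   104   101   941]
 [   27    65     4    11    16]
 [   69    73    20     7    89]
 [   25    85     2     7    12]
 [   66    90    21     8   106]]
bar ((504.023681640625, 32.578590393066406), (87.27546691894531, 23.478389739990234), 81.92591857910156)
[504.99113654  37.21020585]
-97.62252816258601
knob px (333.0, 235.5) 10.594910621643066 [599.2764089  -1.32403   275.       ]
```

{"api": "drive_tool", "payload": {"moves": [[[1,0,0,0,0,0,0.14],[1,0,0,0,0,0,0.14],[1,0,0,0,0,0,0.14],[1,0,0,0,0,0,0.14],[1,0,0,0,0,0,0.14],[1,0,0,0,0,0,0.14],[1,0,0,0,0,0,0.14],[1,0,0,0,0,0,0.14],[1,0,0,0,0,0,0.14],[1,0,0,0,0,0,0]]]}}

```text
clock: 1.1
position: [276.7, 555.9, 223.5]
ee_rot: [-0.632, 0.775, -0.004, -0.007]
contact_force: [0.2, 0.4, -0.7]
gripper_width: 85.4
```

{"api": "drive_tool", "payload": {"moves": [[[1,0.036,-0.0253,-0.004,0,0,0],[1,0.036,-0.0253,-0.004,0,0,0],[1,0.036,-0.0253,-0.004,0,0,0],[1,0.036,-0.0253,-0.004,0,0,0],[1,0.036,-0.0253,-0.004,0,0,0],[1,0.036,-0.0253,-0.004,0,0,0],[1,0.036,-0.0253,-0.004,0,0,0],[1,0.036,-0.0253,-0.004,0,0,0],[1,0.036,-0.0253,-0.004,0,0,0],[1,0.036,-0.0253,-0.004,0,0,0],[1,0.036,-0.0253,-0.004,0,0,0],[1,0.036,-0.0253,-0.004,0,0,0],[1,0,0,-0.001,0,0,0],[1,0,0,-0.001,0,0,0]]]}}

```text
clock: 2.5
position: [502.1, 57.2, 278.1]
ee_rot: [-0.651, 0.759, -0.005, -0.01]
contact_force: [-0.4, 0.0, -0.0]
gripper_width: 85.5
```

```bash
cat >> h.py <<'E'
from scipy.spatial.transform import Rotation as R
def tw(st):
    T=np.eye(4);T[:3,:3]=R.from_quat(st['ee_rot']).as_matrix();T[:3,3]=st['position'];return T
def wray(T,u,v):
    p=arm.camera_params('wrist');f=240/np.tan(np.radians(p['fov_y'])/2)
    x,y=u-p['cx'],v-p['cy'];r=np.hypot(x,y)+1e-9;th=r/f
    d=np.array([np.sin(th)*x/r,np.sin(th)*y/r,np.cos(th)])
    M=T@np.array(p['T_tool_cam']);return M[:3,3],M[:3,:3]@d
def wonz(T,u,v,z):
    o,d=wray(T,u,v);return o+d*(z-o[2])/d[2]
def head(st):
    m=R.from_quat(st['ee_rot']).as_matrix();return np.degrees(np.arctan2(m[1,0],m[0,0]))
def tomove(st,target):  # tool-axis shift mm
    return R.from_quat(st['ee_rot']).as_matrix().T@(np.array(target)-st['position'])
def look(tag):
    st=arm.read_state();im,d=grab('wrist',tag);np.save(f'pics/{tag}_T.npy',tw(st))
    print(st['clock'],st['position'].round(1),'head',head(st).round(2),'tilt',tw(st)[:3,2].round(3),'F',st['contact_force'].round(1),'w',st['gripper_width'],'q',st['joints'].round(2));return st,im
E
python3 -c "
from h import *
look('w1')"
```

```text
2.5 [502.1  57.2 278.1] head -98.8 tilt [-0.009 -0.02  -1.   ] F [-0.4  0.  -0. ] w 85.47118612611486 q [ 0.44  0.15 -0.2   0.01 -1.24 -0.6 ]
```

View pics/w1.png

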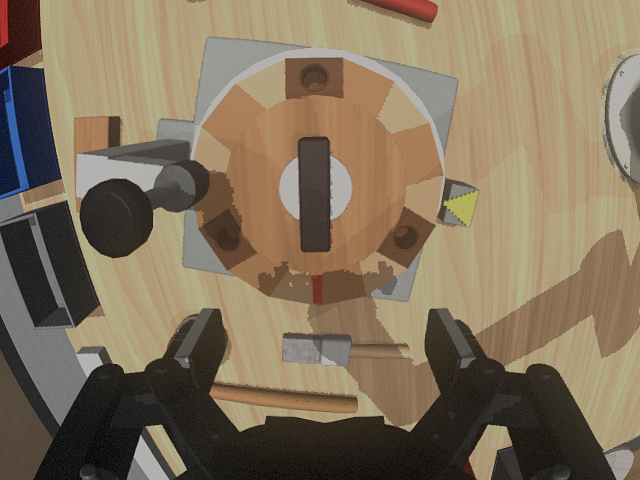

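```bash
cat > meas.py <<'E'
import sys
from h import *
def meas(tag,v=True):
    T=np.load(f'pics/{tag}_T.npy');im=np.load(f'pics/{tag}.npz')['im'];d=np.load(f'pics/{tag}.npz')['d']
    hsv=cv2.cvtColor(im,cv2.COLOR_RGB2HSV);H,S,V=[hsv[...,i].astype(int) for i in range(3)]
    def comps(name,m,z,amin):
        n,l,st,c=cv2.connectedComponentsWithStats(m.astype(np.uint8))
        for i in range(1,n):
            if st[i,4]>=amin:
                w=np.array([wonz(T,x,y,z) for y,x in zip(*np.nonzero(l==i))])
                r=cv2.minAreaRect(w[:,:2].astype(np.float32))
                print(name,c[i].round(1),st[i],'xy@z',z,w.mean(0)[:2].round(1),'rect',np.round(r[0],1),np.round(r[1],1),round(r[2],1))
    comps('red',((H<6)|(H>172))&(S>150)&(V>70),52,20)
    comps('yel',(H>22)&(H<33)&(S>140)&(V>110),54,50)
    comps('blk',V<70,145,1500)
    comps('disc',(S<25)&(V>140),106,800)
if __name__=='__main__': meas(sys.argv[1])
E
python3 meas.py w1
python3 - <<'E'
from h import *
T=np.load('pics/w1_T.npy');d=np.load('pics/w1.npz')['d']
for n,u,v,z in [('knob',117,217,275),('bore far',315,77,100),('bore l',229,235,100),('bore r',406,236,100),('ptr tip',445,204,54),('mark in',317,300,76)]:
    print(n,wonz(T,u,v,z).round(1),'depth',d[v,u])
E
```

```text
red [ 3.5 22.9] [  0   0   9  48 376] xy@z 52 [ 874.  -261.9] rect [ 873.3 -264.6] [72.8 17.6] 88.5
red [414.7   6.2] [378   0  60  19 579] xy@z 52 [ 378.7 -132.2] rect [ 385.6 -134.1] [19.5 61. ] 74.1
red [316.8 288. ] [313 275   9  28 202] xy@z 52 [522.6 150.3] rect [522.6 151.1] [32.9  8.9] 81.0
red [466.7 467.3] [463 460   7  13  37] xy@z 52 [330.7 532.2] rect [332.2 530.3] [10.8 39.2] 5.7
knob [5.875e+02 2.000e-01 2.750e+02] depth 151.75763
bore far [489.5 -62.8 100. ] depth 331.53702
bore l [590.2  63.  100. ] depth 377.44788
bore r [428.8  89.4 100. ] depth 0.0
ptr tip [374.6  76.6  54. ] depth 376.82434
mark in [522.5 152.8  76. ] depth 356.1292Traceback (most recent call last):
  File "meas.py", line 17, in <module>
    if __name__=='__main__': meas(sys.argv[1])
                             ~~~~^^^^^^^^^^^^^
  File "meas.py", line 15, in meas
    comps('blk',V<70,145,1500)
    ~~~~~^^^^^^^^^^^^^^^^^^^^^
  File "meas.py", line 10, in comps
    w=np.array([wonz(T,x,y,z) for y,x in zip(*np.nonzero(l==i))])
                ~~~~^^^^^^^^^
  File "h.py", line 21, in wonz
    o,d=wray(T,u,v);return o+d*(z-o[2])/d[2]
        ~~~~^^^^^^^
  File "h.py", line 16, in wray
    p=arm.camera_params('wrist');f=240/np.tan(np.radians(p['fov_y'])/2)
ValueError: time passes only in moves, steps and waits
```

```bash
python3 - <<'E'
import re
s=open('h.py').read()
s=s.replace("from bench import arm\n","from bench import arm\n_C={}\ndef cp(n):\n    if n not in _C:_C[n]=arm.camera_params(n)\n    return _C[n]\n",1)
a,b=s.split("    return _C[n]\n");b=b.replace("arm.camera_params","cp");open('h.py','w').write(a+"    return _C[n]\n"+b)
E
python3 meas.py w1
python3 - <<'E'
from h import *
im=np.load('pics/top0.npz')['im']
g=cv2.cvtColor(im,cv2.COLOR_RGB2HSV)
m=(g[...,1]<60)&(g[...,2]>140)
ys,xs=np.nonzero(m[265:305,300:335]);P=np.array([onz('top',x+300,y+265,106)[:2] for x,y in zip(xs,ys)]).astype(np.float32)
print('top disc',cv2.minEnclosingCircle(P))
E
```

```text
red [ 3.5 22.9] [  0   0   9  48 376] xy@z 52 [ 874.  -261.9] rect [ 873.3 -264.6] [72.8 17.6] 88.5
red [414.7   6.2] [378   0  60  19 579] xy@z 52 [ 378.7 -132.2] rect [ 385.6 -134.1] [19.5 61. ] 74.1
red [316.8 288. ] [313 275   9  28 202] xy@z 52 [522.6 150.3] rect [522.6 151.1] [32.9  8.9] 81.0
red [466.7 467.3] [463 460   7  13  37] xy@z 52 [330.7 532.2] rect [332.2 530.3] [10.8 39.2] 5.7
blk [29.4 93.4] [   0    0   62  191 5781] xy@z 145 [ 749.9 -116.3] rect [ 755.9 -125.4] [ 61.1 197.7] 0.1
blk [314.9 213.8] [ 298  137   32  115 1683] xy@z 145 [506.   45.5] rect [504.1  31. ] [89.  22.9] 81.8
blk [131.2 210.6] [  80  159  130   99 5822] xy@z 145 [659.8  16.7] rect [649.2  19.7] [135.2  67.7] 1.3
blk [ 66.4 259.2] [   4  201   96  126 3808] xy@z 145 [749.1  48.7] rect [756.4  39.8] [ 90.7 134.8] 23.3
blk [ 31.4 275. ] [   0  218   72  109 3398] xy@z 145 [809.3  58.5] rect [806.9  58.7] [ 62.4 118. ] 0.2
blk [315.6 423. ] [    0   309   616   171 49410] xy@z 145 [547.1 292.2] rect [534.5 328.4] [ 401.7 1073.3] 80.5
disc [302.2  80.4] [ 158   38  299  135 7924] xy@z 106 [500.6 -63.9] rect [503.1 -39.9] [108.3 256.3] 74.6
disc [622.2 104.6] [ 609   55   31  117 1544] xy@z 106 [165.8 -20.8] rect [165.2 -17.4] [135.2  46. ] 76.3
disc [112.  172.3] [  76  154   87   44 2097] xy@z 106 [693.9 -18.8] rect [690.5 -10.5] [44.5 99.3] 72.1
disc [338.9 187.5] [330 156  22  64 973] xy@z 106 [484.   34.7] rect [482.6  35.2] [55.3 18.1] 81.4
disc [290.2 188. ] [279 158  20  62 853] xy@z 106 [525.5  28.5] rect [527.1  29. ] [53.6 16.5] 80.3
top disc ((504.5055847167969, 32.50025177001953), 31.64865493774414)
```

{"api": "drive_tool", "payload": {"moves": [[[0.55,0.0125,-0.003,-0.001,0.003,-0.01,-0.005],[0.55,0.0125,-0.003,0,0.003,-0.01,-0.005],[0.55,0,0,0.028,0,0,0],[0.55,0,0,0.028,0,0,0],[0.55,0,0,0.02,0,0,0],[0.55,0,0,-0.001,0,0,0],[0.55,0,0,-0.001,0,0,0]]]}}

```text
clock: 3.25
position: [502.6, 39.3, 204.4]
ee_rot: [-0.664, 0.748, -0.0, 0.001]
contact_force: [0.3, 0.3, 0.1]
gripper_width: 47.2
```

```bash
python3 -c "
from h import *
st,im=look('w2')
print(tomove(st,[504,31.8,116]))"; python3 meas.py w2 | grep blk
```

```text
3.25 [502.6  39.3 204.4] head -96.81 tilt [ 0.003  0.001 -1.   ] F [0.3 0.3 0.1] w 47.23152014898454 q [ 0.4   0.2  -0.33 -0.   -1.04 -0.52]
[ 7.37165831 -2.04649845 88.39728332]
blk [  9.4 137.8] [   0   63   30  137 2460] xy@z 145 [713.1 -75.2] rect [708.2 -78.5] [101.   36.1] 75.4
blk [160.  220.7] [ 119  196   63   74 1642] xy@z 145 [597.7   2.9] rect [601.9   8.2] [39.3 42.4] 12.2
blk [318.7 279.6] [ 299  204   42  111 2504] xy@z 145 [506.9  51.6] rect [505.4  40.1] [70.8 23.2] 81.6
blk [270.5 400.9] [    0   218   599   262 59189] xy@z 145 [563. 168.] rect [519.9 178.4] [343.2 690.6] 83.6
```

View pics/w2.png

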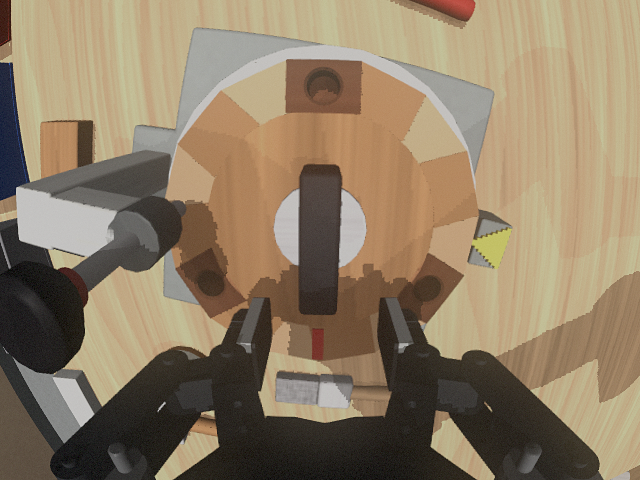

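{"api": "drive_tool", "payload": {"moves": [[[0.55,0.0085,-0.0015,0.015,0,0,0.012],[0.55,0.001,0,0.025,0,0,0.012],[0.55,0,0,0.025,0,0,0],[0.55,0,0,0.013,0,0,0],[0.55,0,0,0.004,0,0,0],[0.55,0,0,-0.001,0,0,0]]]}}

```text
clock: 3.9
position: [509.9, 34.1, 130.5]
ee_rot: [-0.657, 0.753, -0.004, 0.01]
contact_force: [0.6, -0.0, -0.2]
gripper_width: 47.2
```

```bash
python3 -c "
from h import *
st,im=look('w3')
print(tomove(st,[504,31.8,116]))"
```

```text
3.9 [509.9  34.1 130.5] head -97.78 tilt [ 0.022  0.007 -1.   ] F [ 0.6 -0.  -0.2] w 47.19268334858754 q [ 0.39  0.28 -0.43  0.   -0.84 -0.52]
[ 3.25725216  5.84015039 14.39002525]
```

View pics/w3.png

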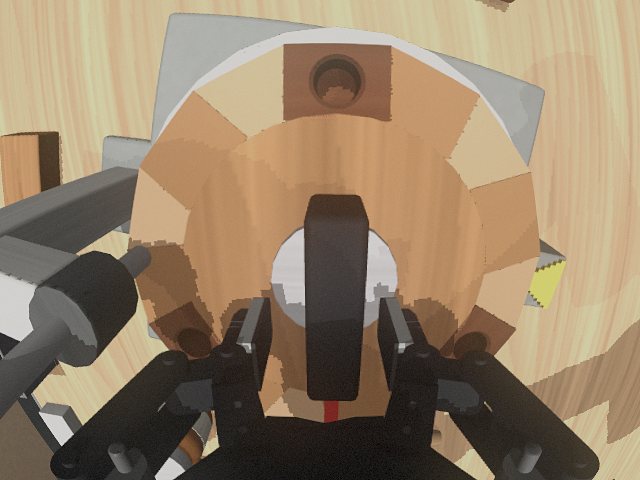

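{"api": "drive_tool", "payload": {"moves": [[[0.55,0.002,0.004,0.008,-0.011,0.005,0.006],[0.55,0.001,0.002,0.007,-0.01,0.005,0],[0.55,0,0,-0.001,0,0,0]]]}}

```text
clock: 4.25
position: [505.4, 32.8, 118.7]
ee_rot: [-0.655, 0.755, -0.001, 0.002]
contact_force: [0.5, -0.1, 0.2]
gripper_width: 46.9
```

```bash
python3 -c "
from h import *
st=arm.read_state();print(head(st),tw(st)[:3,2],tomove(st,[504,31.8,116]))"
```

```text
-98.1040741927258 [ 0.00424011  0.00159904 -0.99998973] [1.20878768 1.24798051 2.74183895]
```

Close on the bar.

{"api": "drive_tool", "payload": {"moves": [[[0.55,0.001,0.001,0.001,-0.003,0.001,0],[0,0,0,-0.001,0,0,0],[0,0,0,-0.001,0,0,0],[0,0,0,-0.001,0,0,0],[0,0,0,-0.001,0,0,0]]]}}

```text
clock: 4.75
position: [505.4, 31.9, 120.1]
ee_rot: [-0.655, 0.756, -0.0, 0.002]
contact_force: [5.2, -0.6, -10.4]
gripper_width: 22.5
```

```bash
python3 -c "
from h import *
st,im=look('w4')"
```

```text
4.75 [505.4  31.9 120.1] head -98.17 tilt [ 0.003  0.002 -1.   ] F [  5.2  -0.6 -10.4] w 22.53723385920072 q [ 0.38  0.3  -0.43 -0.   -0.83 -0.53]
```

View pics/w4.png

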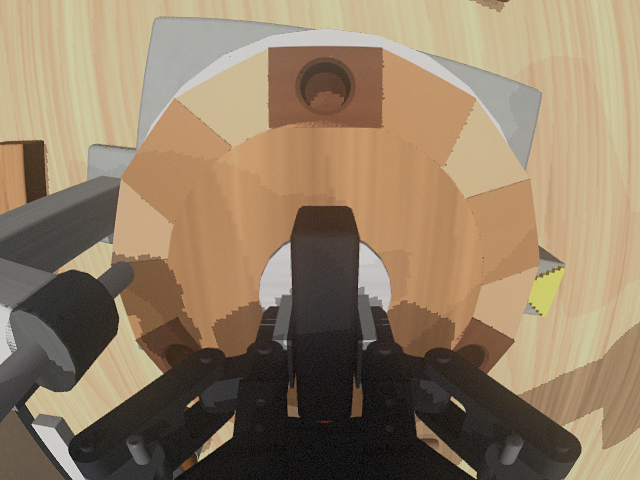

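{"api": "drive_tool", "payload": {"moves": [[[0,0,0,0,0,0,-0.07],[0,0,0,0,0,0,-0.08],[0,0,0,0,0,0,-0.08],[0,0,0,0,0,0,-0.08],[0,0,0,0,0,0,-0.08]]]}}

```text
clock: 5.3
position: [505.1, 31.9, 120.1]
ee_rot: [0.792, -0.611, -0.0, -0.001]
contact_force: [2.2, 0.1, -3.5]
gripper_width: 23.1
```

```bash
python3 -c "
from h import *
st,im=look('w5')"
```

```text
5.3 [505.1  31.9 120.1] head -75.29 tilt [ 0.001  0.002 -1.   ] F [ 2.2  0.1 -3.5] w 23.052008249545356 q [ 0.38  0.3  -0.43 -0.   -0.84 -0.12]
```

View pics/w5.png

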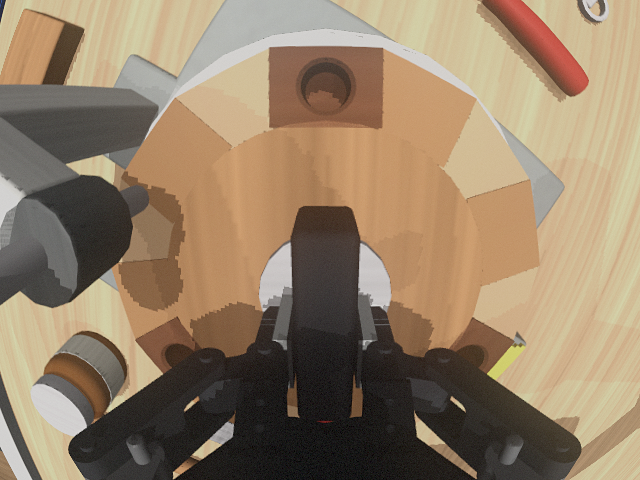

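{"api": "drive_tool", "payload": {"moves": [[[0,0,0,0,0,0,-0.075],[0,0,0,0,0,0,-0.075],[0,0,0,0,0,0,-0.075],[0,0,0,0,0,0,-0.075]]]}}

```text
clock: 5.75
position: [505.0, 31.8, 120.1]
ee_rot: [0.876, -0.483, -0.001, -0.001]
contact_force: [2.4, -0.4, -3.7]
gripper_width: 23.1
```

```bash
python3 -c "
from h import *
st,im=look('w6')"
```

```text
5.75 [505.   31.8 120.1] head -57.76 tilt [-0.     0.002 -1.   ] F [ 2.4 -0.4 -3.7] w 23.05105688089075 q [ 0.38  0.3  -0.43 -0.   -0.84  0.18]
```

View pics/w6.png

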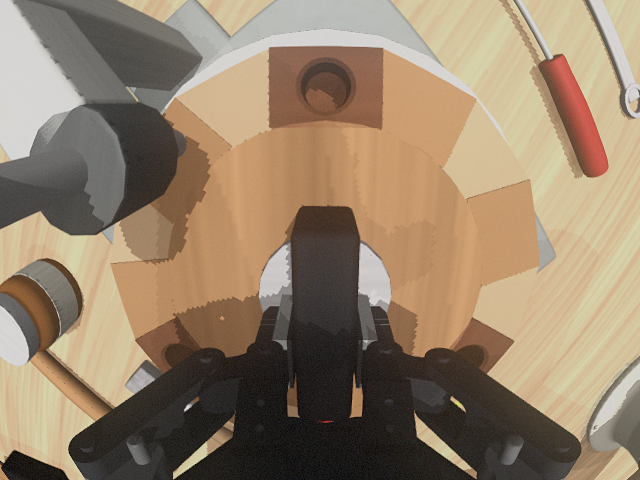

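{"api": "drive_tool", "payload": {"moves": [[[0.55,0,0,-0.001,0,0,0],[0.55,0,0,-0.001,0,0,0],[0.55,0,0,-0.001,0,0,0],[0.55,0,0,-0.02,0,0,0],[0.55,0,0,-0.03,0,0,0],[0.55,0,0,-0.035,0,0,0],[0.55,0,0,-0.001,0,0,0.145],[0.55,0,0,-0.001,0,0,0.145],[0.55,0,0,-0.001,0,0,0.145],[0.55,0,0,-0.001,0,0,0.145],[0.55,0,0,-0.001,0,0,0.145],[0.55,0,0,-0.001,0,0,0.145],[0.55,0,0,-0.001,0,0,0.145],[0.55,0,0,-0.001,0,0,0.145],[0.55,0,0,-0.001,0,0,0.145],[0.55,0,0,-0.001,0,0,0.145],[0.55,0,0,-0.001,0,0,0.145],[0.55,0,0,-0.001,0,0,0.145]]]}}

```text
clock: 7.6
position: [503.4, 31.4, 234.0]
ee_rot: [-0.163, 0.987, 0.001, 0.004]
contact_force: [0.1, 0.8, 0.8]
gripper_width: 46.7
```

```bash
python3 -c "
from h import *
st=arm.read_state();print(st['position'],head(st),tw(st)[:3,2],st['joints'],tomove(st,[504.5,31.8,200]))"
```

```text
[503.43836635  31.40236188 233.9891183 ] -161.19508535972983 [ 0.00701752  0.00352315 -0.99996917] [ 3.84254923e-01  1.73086030e-01 -2.81682104e-01 -7.10236933e-04
 -1.10820171e+00 -1.62652493e+00] [-8.68720216e-01 -2.28070183e-03  3.39969214e+01]
```

{"api": "drive_tool", "payload": {"moves": [[[0.55,0,0,0.003,0,0.004,0.144],[0.55,0,0,0.003,0,0.004,0.144],[0.55,0,0,0.003,0,0,0.144],[0.55,0,0,0.003,0,0,0.144],[0.55,0,0,0.003,0,0,0.144],[0.55,0,0,0.003,0,0,0.144],[0.55,0,0,0.003,0,0,0.144],[0.55,0,0,0.003,0,0,0.144],[0.55,0,0,0.003,0,0,0.144],[0.55,0,0,0,0,0,0]]]}}

```text
clock: 8.6
position: [502.6, 31.4, 211.6]
ee_rot: [0.489, 0.872, 0.003, 0.001]
contact_force: [-0.7, -0.1, 0.3]
gripper_width: 46.7
```

```bash
python3 -c "
from h import *
st,im=look('w7');print(tomove(st,[504.5,31.8,120]))"; python3 meas.py w7
```

```text
8.6 [502.6  31.4 211.6] head 121.41 tilt [ 0.004  0.004 -1.   ] F [-0.7 -0.1  0.3] w 46.737257824675574 q [ 0.38  0.19 -0.32 -0.   -1.06 -2.98]
[-0.77202315  1.34802041 91.57045024]
red [326.1 106.7] [319  92  13  27 139] xy@z 52 [456.1 111.5] rect [454.6 112.2] [ 9.6 21.1] 31.5
red [149.2 297.4] [ 118  261   67   75 1094] xy@z 52 [ 396.3 -127. ] rect [ 398.5 -127.7] [21.3 89.4] 65.6
blk [329.  213.4] [ 306  177   42  144 2382] xy@z 145 [490.4  57.1] rect [502.3  35.6] [23.5 93.2] 32.3
blk [580.3 336.8] [ 532  280  105  109 3265] xy@z 145 [722.2  79.6] rect [716.7  87.1] [114.   54.7] 89.4
blk [607.  354.1] [ 560  292   80  111 3249] xy@z 145 [773.7  81.3] rect [777.1  86.5] [ 58.2 109.3] 0.1
blk [312.8 421.6] [    0   298   640   182 55496] xy@z 145 [ 574.3 -117.9] rect [ 517.2 -194.2] [901.  333.6] 36.6
disc [11.8 42.5] [   0    0   26   93 1164] xy@z 106 [184.5  43.7] rect [185.2  41.4] [27.6 82.2] 22.2
disc [484.5  35. ] [ 444    0   80   80 2773] xy@z 106 [520.3 216.8] rect [520.2 217.5] [30.  63.6] 77.6
disc [256.8  98.9] [ 137    4  230  235 7000] xy@z 106 [411.4  90.1] rect [415.6  77. ] [199.9  45.6] 73.2
disc [441.3 155.6] [ 330   58  183  211 3698] xy@z 106 [544.5 125.5] rect [532.8 122.7] [ 46.5 182.1] 68.6
disc [614.8 155.6] [ 590   97   50  101 2847] xy@z 106 [673.  221.2] rect [680.4 229.7] [91.3 56.9] 72.7
disc [296.8 238.1] [ 283  201   26   74 1320] xy@z 106 [486.2  21.7] rect [485.2  20.7] [17.1 54.4] 32.6
disc [358.4 236.5] [ 348  203   24   70 1074] xy@z 106 [522.6  45.4] rect [524.1  45. ] [15.9 51.5] 33.7
```

View pics/w7.png

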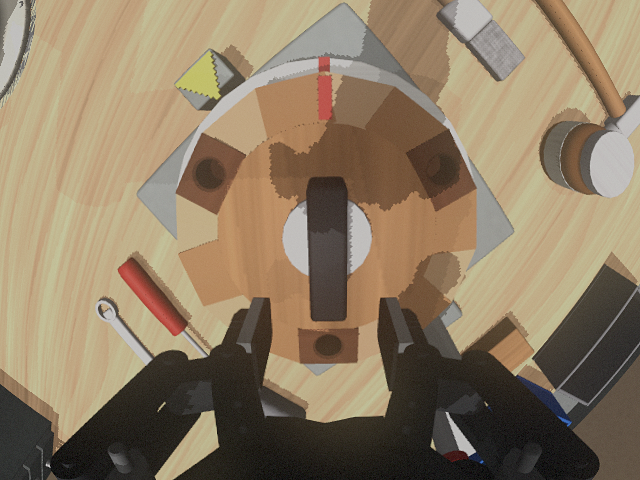

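```bash
cat > ang.py <<'E'
import sys
from h import *
def ang(tag,c=(504.2,31.8),save=None):
    T=np.load(f'pics/{tag}_T.npy');im=np.load(f'pics/{tag}.npz')['im']
    hsv=cv2.cvtColor(im,cv2.COLOR_RGB2HSV);H,S,V=[hsv[...,i].astype(int) for i in range(3)]
    for nm,m,z in [('redtop',((H<6)|(H>172))&(S>130)&(V>70),100),('rim',((H<6)|(H>172))&(S>130)&(V>70),52),('yel',(H>22)&(H<33)&(S>120)&(V>90),54)]:
        ys,xs=np.nonzero(m);
        w=np.array([wonz(T,x,y,z)[:2] for x,y in zip(xs,ys)])-c
        r=np.hypot(*w.T);a=np.degrees(np.arctan2(w[:,1],w[:,0]))%360
        lo,hi={'redtop':(80,112),'rim':(119,133),'yel':(138,178)}[nm]
        k=(r>lo)&(r<hi)&(a>60)&(a<200)
        if k.sum(): print(nm,k.sum(),'r',r[k].min().round(1),r[k].max().round(1),'ang mean',a[k].mean().round(2),'med',np.median(a[k]).round(2),'min/max',a[k].min().round(1),a[k].max().round(1), 'xy',(w[k].mean(0)+c).round(1),'px',xs[k].mean().round(1),ys[k].mean().round(1))
        if nm=='yel' and k.sum():
            t=k&(r<r[k].min()+4);print(' tip ang',a[t].mean().round(2),'px',xs[t].mean(),ys[t].mean())
ang(sys.argv[1])
E
python3 ang.py w7
```

```text
redtop 540 r 83.3 111.6 ang mean 121.96 med 121.88 min/max 119.2 124.9 xy [452.5 114.7] px 324.7 98.0
rim 121 r 122.4 132.3 ang mean 122.14 med 122.28 min/max 120.5 123.8 xy [436.3 139.9] px 323.5 64.6
yel 61 r 138.7 171.1 ang mean 161.52 med 162.34 min/max 154.9 168.0 xy [357.2  80.6] px 202.7 81.3
 tip ang 160.64 px 216.11111111111111 91.88888888888889
```

{"api": "drive_tool", "payload": {"moves": [[[0.55,-0.0005,0.001,0.02,0.001,0.003,-0.008],[0.55,0,0,0.025,0,0,-0.008],[0.55,0,0,0.022,0,0,0],[0.55,0,0,0.013,0,0,0],[0.55,0,0,-0.001,0,0,0]]]}}

```text
clock: 9.15
position: [506.2, 32.5, 133.9]
ee_rot: [0.475, 0.88, 0.006, 0.002]
contact_force: [-0.1, 0.1, 1.0]
gripper_width: 47.3
```

```bash
python3 -c "
from h import *
st=arm.read_state();print(st['position'],head(st),tw(st)[:3,2],st['joints'],tomove(st,[504.5,31.8,119]))"
```

```text
[506.15342994  32.47869712 133.90718106] 123.34036736832687 [ 0.00902128  0.00765799 -0.99992998] [ 0.38229058  0.27973131 -0.41909583 -0.00493167 -0.86074804 -2.93879868] [ 0.32028697 -1.92930539 14.88602379]
```

{"api": "drive_tool", "payload": {"moves": [[[0.55,0,-0.001,0.008,0.006,0,0.01],[0.55,0,-0.001,0.007,0.006,0,0.01],[0.55,0,0,-0.001,0,0,0],[0,0,0,-0.001,0,0,0],[0,0,0,-0.001,0,0,0],[0,0,0,-0.001,0,0,0],[0,0,0,-0.001,0,0,0]]]}}

```text
clock: 9.85
position: [505.3, 31.3, 123.5]
ee_rot: [0.483, 0.876, 0.001, -0.0]
contact_force: [4.1, -2.0, -11.7]
gripper_width: 22.7
```

```bash
python3 -c "
from h import *
st,im=look('w8')"; python3 ang.py w8
```

```text
9.85 [505.3  31.3 123.5] head 122.28 tilt [ 0.001  0.002 -1.   ] F [  4.1  -2.  -11.7] w 22.653919258369747 q [ 0.38  0.3  -0.43 -0.   -0.84 -2.96]
redtop 1273 r 83.6 112.0 ang mean 121.96 med 122.01 min/max 119.0 124.9 xy [452.5 114.7] px 324.3 84.7
rim 234 r 119.2 133.0 ang mean 122.08 med 122.09 min/max 119.4 124.5 xy [437.3 138.4] px 324.0 43.8
yel 59 r 138.3 170.0 ang mean 159.64 med 158.36 min/max 154.5 168.0 xy [360.6  85.3] px 166.0 61.0
 tip ang 160.31 px 176.125 78.75
```

View pics/w8.png

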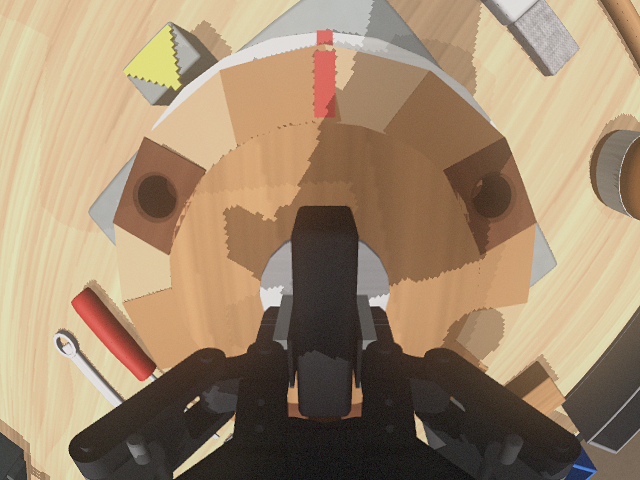

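{"api": "drive_tool", "payload": {"moves": [[[0,0,0,0,0,0,-0.07],[0,0,0,0,0,0,-0.07],[0,0,0,0,0,0,-0.07],[0,0,0,0,0,0,-0.07],[0,0,0,0,0,0,-0.07],[0,0,0,0,0,0,-0.07],[0,0,0,0,0,0,-0.07],[0,0,0,0,0,0,-0.07],[0,0,0,0,0,0,-0.05],[0,0,0,0,0,0,0]]]}}

```text
clock: 10.9
position: [505.2, 31.3, 123.5]
ee_rot: [0.191, 0.982, 0.001, -0.001]
contact_force: [1.4, 0.5, -6.8]
gripper_width: 22.9
```

```bash
python3 -c "
from h import *
st,im=look('w9')"; python3 ang.py w9
```

```text
10.9 [505.2  31.3 123.5] head 158.03 tilt [-0.001  0.003 -1.   ] F [ 1.4  0.5 -6.8] w 22.8803377400661 q [ 0.38  0.3  -0.43 -0.   -0.85 -2.33]
redtop 1275 r 83.3 111.8 ang mean 157.87 med 157.83 min/max 154.8 160.8 xy [413.9  68.5] px 323.8 84.5
rim 278 r 119.0 132.8 ang mean 157.91 med 157.85 min/max 155.2 160.5 xy [387.1  79.3] px 323.8 42.6
yel 9 r 139.1 153.3 ang mean 162.21 med 163.15 min/max 158.5 165.9 xy [366.  76.] px 304.1 11.9
 tip ang 161.66 px 307.5 21.5
```

View pics/w9.png

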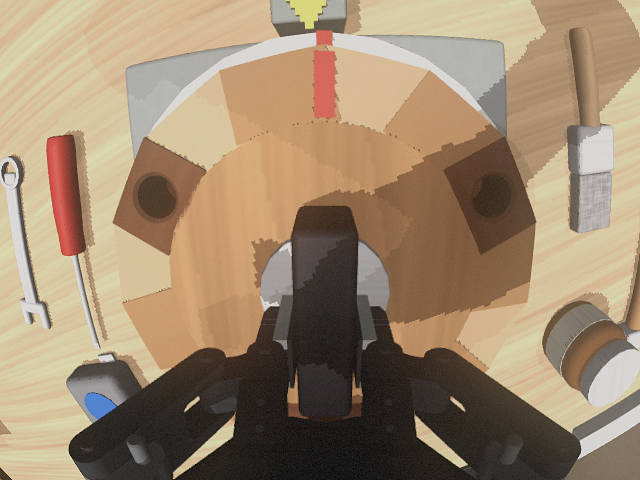

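```bash
cat > tip.py <<'E'
import sys
from h import *
tag=sys.argv[1];x0,x1,y0,y1=map(int,sys.argv[2:6])
T=np.load(f'pics/{tag}_T.npy');im=np.load(f'pics/{tag}.npz')['im'].astype(int)
m=(np.minimum(im[...,0],im[...,1])-im[...,2]>60)&(im[...,0]-im[...,1]<35)
c=np.array([504.6,31.6])
ys,xs=np.nonzero(m);k=(xs>x0)&(xs<x1)&(ys>y0)&(ys<y1);xs,ys=xs[k],ys[k]
print(len(xs))
w=np.array([wonz(T,x,y,54)[:2] for x,y in zip(xs,ys)])-c
u=c*0+np.array([np.cos(np.radians(160)),np.sin(np.radians(160))]);n=np.array([-u[1],u[0]])
r=w@u;t=w@n
for lo in range(int(r.min()),int(r.max())+1,3):
    q=(r>=lo)&(r<lo+3)
    if q.sum(): 
        mid=(t[q].min()+t[q].max())/2; print(lo,q.sum(),t[q].min().round(1),t[q].max().round(1),'mid',mid.round(1),'ang',(160+np.degrees(mid/lo)).round(2))
E
python3 tip.py w9 270 360 -1 40; python3 tip.py w8 120 200 20 100
python3 -c "
import cv2
im=cv2.imread('pics/w9.png')[0:80,250:400];cv2.imwrite('pics/c9.png',cv2.resize(im,None,fx=5,fy=5,interpolation=0))"
```

```text
653
135 45 1.0 5.5 mid 3.2 ang 161.37
138 64 -1.4 8.1 mid 3.4 ang 161.4
141 88 -1.5 8.6 mid 3.6 ang 161.44
144 128 -3.8 10.8 mid 3.5 ang 161.39
147 147 -6.1 13.5 mid 3.7 ang 161.43
150 167 -6.2 15.6 mid 4.7 ang 161.8
153 14 8.3 15.6 mid 12.0 ang 164.48
1945
134 33 -0.1 5.2 mid 2.5 ang 161.09
137 53 -2.2 7.7 mid 2.7 ang 161.14
140 78 -2.6 7.9 mid 2.7 ang 161.1
143 100 -4.7 10.0 mid 2.6 ang 161.05
146 132 -6.8 12.5 mid 2.8 ang 161.11
149 148 -7.2 13.2 mid 3.0 ang 161.15
152 174 -9.4 15.5 mid 3.1 ang 161.16
155 190 -11.5 17.9 mid 3.2 ang 161.18
158 210 -11.9 18.2 mid 3.2 ang 161.15
161 240 -14.4 20.7 mid 3.1 ang 161.12
164 252 -16.3 23.3 mid 3.5 ang 161.23
167 273 -16.6 23.4 mid 3.4 ang 161.16
170 62 -16.4 21.9 mid 2.8 ang 160.93
```

View pics/c9.png

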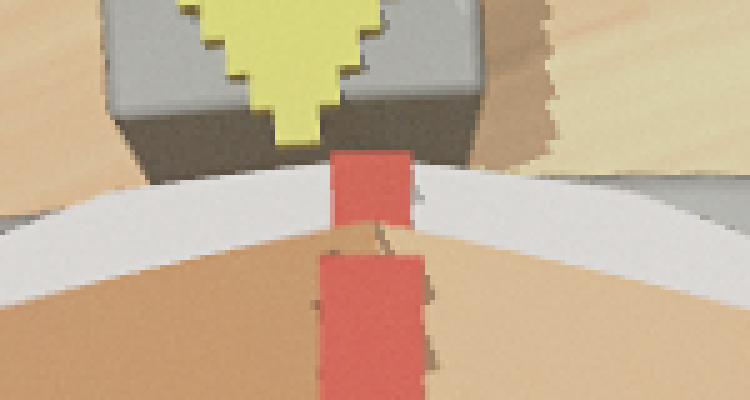

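{"api": "drive_tool", "payload": {"moves": [[[0,0,0,0,0,0,-0.03],[0,0,0,0,0,0,-0.028],[0,0,0,0,0,0,0],[0,0,0,0,0,0,0]]]}}

```text
clock: 11.35
position: [505.2, 31.3, 123.5]
ee_rot: [0.161, 0.987, 0.001, -0.001]
contact_force: [1.8, -0.8, -7.2]
gripper_width: 22.7
```

```bash
python3 -c "
from h import *
st,im=look('w10')"; python3 ang.py w10; python3 tip.py w10 270 370 -1 40
python3 -c "
import cv2
im=cv2.imread('pics/w10.png')[0:80,250:400];cv2.imwrite('pics/c10.png',cv2.resize(im,None,fx=5,fy=5,interpolation=0))"
```

```text
11.35 [505.2  31.3 123.5] head 161.44 tilt [-0.001  0.003 -1.   ] F [ 1.8 -0.8 -7.2] w 22.666858650344608 q [ 0.38  0.3  -0.43 -0.   -0.85 -2.27]
redtop 1282 r 83.3 111.8 ang mean 161.1 med 161.19 min/max 158.2 163.9 xy [412.   63.4] px 324.5 84.5
rim 274 r 119.0 132.8 ang mean 161.21 med 161.25 min/max 158.5 163.7 xy [384.5  72.5] px 324.2 42.5
yel 12 r 138.9 152.5 ang mean 161.11 med 160.84 min/max 157.1 165.3 xy [365.2  79.4] px 324.8 8.2
 tip ang 162.42 px 319.0 21.0
623
135 36 0.7 5.2 mid 3.0 ang 161.26
138 65 -1.4 8.1 mid 3.3 ang 161.38
141 90 -1.4 8.2 mid 3.4 ang 161.38
144 131 -4.1 10.5 mid 3.2 ang 161.27
147 149 -6.2 13.4 mid 3.6 ang 161.39
150 152 -6.2 13.4 mid 3.6 ang 161.38
```

View pics/c10.png

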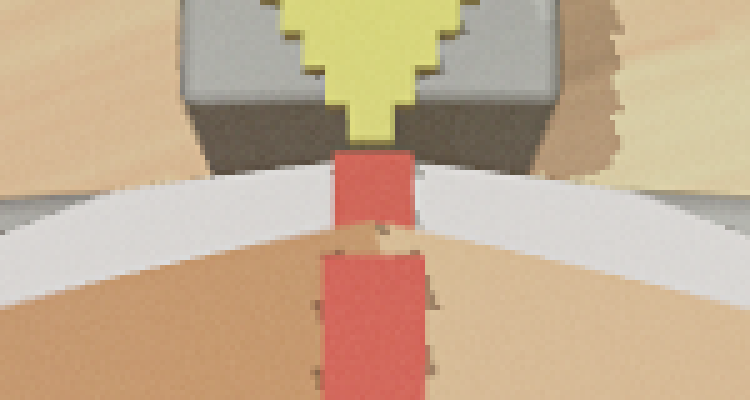

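{"api": "drive_tool", "payload": {"moves": [[[0.55,0,0,0,0,0,0],[0.55,0,0,-0.001,0,0,0],[0.55,0,0,-0.001,0,0,0],[0.55,0,0,-0.001,0,0,0],[0.55,0,0,-0.015,0,0,0],[0.55,0,0,-0.025,0,0,0],[0.55,0,0,-0.03,0,0,0],[0,0,0,-0.001,0,0,0],[0,0,0,-0.001,0,0,0]]]}}

```text
clock: 12.3
position: [506.3, 31.6, 206.2]
ee_rot: [0.161, 0.987, 0.002, 0.002]
contact_force: [-0.9, -0.0, -1.0]
gripper_width: 18.5
```

```bash
python3 -c "
from h import *
st,im=look('w11')
print(st['position'],tw(st)[:3,2],tomove(st,[595.5,0.8,320]))
grab('scene','s11')"; python3 ang.py w11; python3 tip.py w11 270 370 -1 150
python3 - <<'E'
import cv2
im=cv2.imread('pics/w11.png')[20:170,240:420];cv2.imwrite('pics/c11.png',cv2.resize(im,None,fx=4,fy=4,interpolation=0))
im=cv2.imread('pics/s11.png')[160:340,240:440];cv2.imwrite('pics/cs11.png',cv2.resize(im,None,fx=3.3,fy=3.3))
E
```

```text
12.3 [506.3  31.6 206.2] head 161.49 tilt [ 0.004  0.004 -1.   ] F [-0.9 -0.  -1. ] w 18.51691992243507 q [ 0.38  0.2  -0.32 -0.   -1.05 -2.27]
[506.25603116  31.6221179  206.16211776] [ 0.00375799  0.00361435 -0.99998641] [ -94.68711948   -0.36574856 -113.61235845]
redtop 563 r 83.0 111.9 ang mean 161.07 med 161.07 min/max 158.3 163.7 xy [411.8  63.5] px 323.0 93.0
rim 143 r 122.4 133.0 ang mean 161.14 med 161.14 min/max 159.3 162.9 xy [383.3  73.1] px 323.0 59.4
yel 19 r 144.3 171.5 ang mean 163.09 med 165.25 min/max 154.8 167.9 xy [353.7  77.5] px 316.2 23.5
 tip ang 161.34 px 322.5 39.0
1221
135 24 1.1 5.1 mid 3.1 ang 161.32
138 25 -1.0 7.4 mid 3.2 ang 161.33
141 48 -1.0 7.5 mid 3.3 ang 161.32
144 69 -4.0 10.7 mid 3.3 ang 161.33
147 76 -6.2 13.1 mid 3.4 ang 161.34
150 99 -6.2 13.2 mid 3.5 ang 161.33
153 105 -8.4 15.6 mid 3.6 ang 161.34
156 130 -10.6 18.7 mid 4.1 ang 161.49
159 139 -10.6 20.4 mid 4.9 ang 161.76
162 151 -12.8 21.2 mid 4.2 ang 161.48
165 174 -15.1 23.7 mid 4.3 ang 161.5
168 170 -15.0 23.8 mid 4.4 ang 161.49
171 11 -15.0 -7.2 mid -11.1 ang 156.28
```

View pics/c11.png

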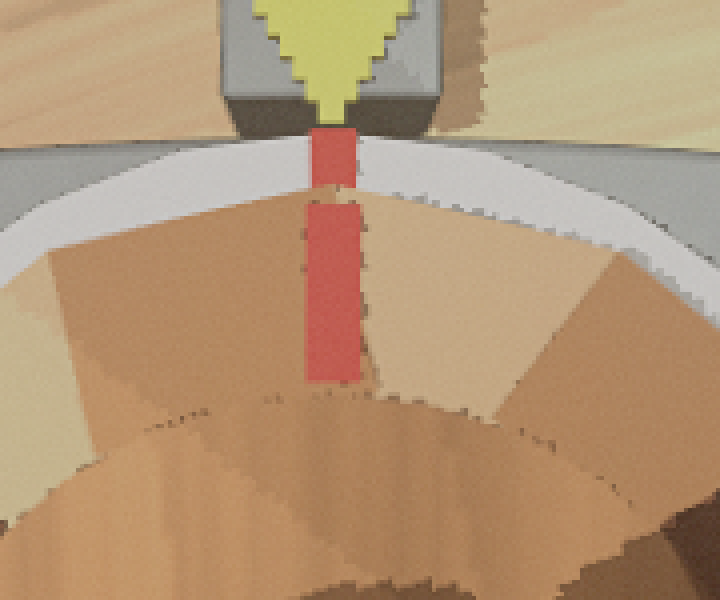

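View pics/cs11.png

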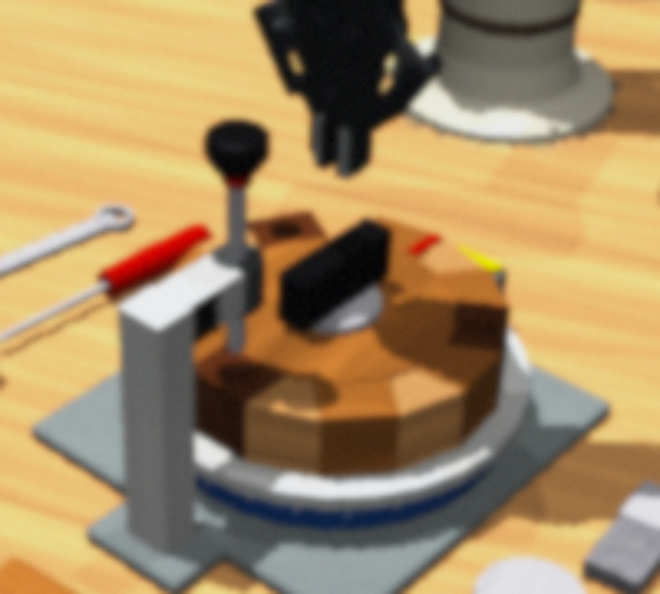

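Run:
```python
from h import *
print(onz('scene',312.1,200.5,275),onz('scene',312.1,200.5,280),onz('top',332.5,237,275))
o1,d1=ray('scene',312.1,200.5);o2,d2=ray('top',332.5,237)
A=np.stack([d1,-d2],1);s=np.linalg.lstsq(A,o2-o1,rcond=None)[0];print(o1+d1*s[0],o2+d2*s[1])
```

```text
[603.09853869   3.01049157 275.        ] [610.84457218   6.40081016 280.        ] [ 5.96102014e+02 -3.39076382e-01  2.75000000e+02]
[5.96510597e+02 1.27051629e-01 2.70747538e+02] [ 5.96707750e+02 -3.70608827e-01  2.70779553e+02]
```

{"api": "drive_tool", "payload": {"moves": [[[0,0,0,-0.038,0.002,0.003,0],[0,0,0,-0.04,0.002,0,0],[0,0,0,-0.04,0,0,0],[0,0,0,-0.005,0,0,0]]]}}

```text
clock: 12.8
position: [504.1, 30.5, 327.2]
ee_rot: [0.161, 0.987, -0.003, -0.007]
contact_force: [0.7, -1.3, 0.7]
gripper_width: -0.2
```

{"api": "drive_tool", "payload": {"moves": [[[0,-0.03,0,0,0,0,0],[0,-0.033,0,0,0,0,0],[0,-0.03,0,0,0,0,0],[0,0,0,-0.001,0,0,0],[0,0,0,-0.001,0,0,0]]]}}

```text
clock: 13.3
position: [593.9, 0.5, 323.5]
ee_rot: [0.161, 0.987, -0.004, -0.01]
contact_force: [-0.8, 0.5, 0.0]
gripper_width: 0.1
```

```bash
python3 -c "
from h import *
st,im=look('w12')
print(tomove(st,[596.2,0.3,280]))
im,d=grab('top','t12')
cv2.imwrite('pics/ct12.png',cv2.resize(cv2.cvtColor(im,cv2.COLOR_RGB2BGR)[195:375,235:405],None,fx=3,fy=3))
"
```

```text
13.3 [5.939e+02 5.000e-01 3.235e+02] head 161.52 tilt [-0.021 -0.004 -1.   ] F [-0.8  0.5  0. ] w 0.1437720418954087 q [ 0.27  0.3   0.11 -0.   -1.4  -2.17]
[-3.09428485  0.95712865 43.45149752]
```

View pics/w12.png

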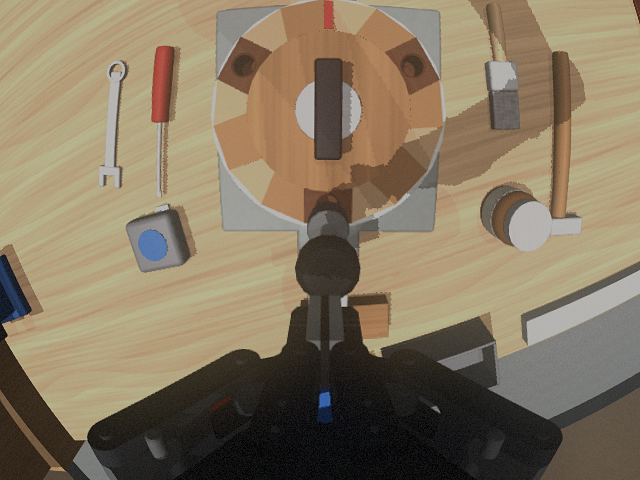

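```bash
python3 -c "
from h import *
T=np.load('pics/w12_T.npy')
for z in (268,275,280): print(wonz(T,328,267,z), wonz(T,296,267,z), wonz(T,360,267,z),wonz(T,328,236,z))
"
```

```text
[594.06208864   2.75545614 268.        ] [588.29372059 -14.85899663 268.        ] [599.91252699  20.33926231 268.        ] [576.25661288   8.64117572 268.        ]
[591.36824523   3.65301035 275.        ] [585.80263638 -13.34229117 275.        ] [597.0130396   20.61874252 275.        ] [574.18863521   9.33184581 275.        ]
[589.44407137   4.29412051 280.        ] [584.02329052 -12.25893012 280.        ] [594.94197718  20.81837123 280.        ] [572.71150831   9.82518159 280.        ]
```

{"api": "drive_tool", "payload": {"moves": [[[0,-0.001,0.001,0.009,-0.005,-0.01,0],[0,0,0,0.013,-0.005,-0.009,0],[0,0,0,0.013,0,0,0],[0,0,0,-0.001,0,0,0]]]}}

```text
clock: 13.8
position: [591.2, 2.7, 289.8]
ee_rot: [0.159, 0.987, 0.001, 0.001]
contact_force: [0.1, -0.4, -0.5]
gripper_width: -0.2
```

```bash
python3 -c "
from h import *
st,im=look('w13')
print(tomove(st,[595.5,1.2,270]))
"
```

```text
13.8 [591.2   2.7 289.8] head 161.72 tilt [ 0.002  0.001 -1.   ] F [ 0.1 -0.4 -0.5] w -0.18220374441591547 q [ 0.28  0.29  0.02 -0.   -1.29 -2.17]
[-4.56245606 -0.13532533 19.77210955]
```

View pics/w13.png

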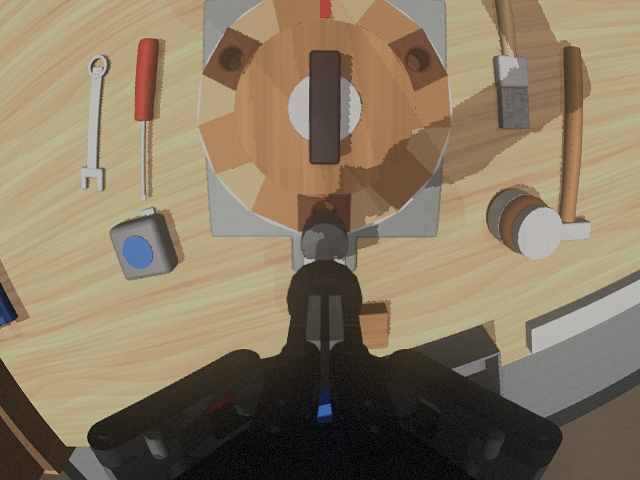

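{"api": "drive_tool", "payload": {"moves": [[[0,-0.002,0,0.004,0,0,0],[0,-0.002,0,0.005,0,0,0],[0,0,0,0.005,0,0,0],[0,0,0,0.003,0,0,0]]]}}

```text
clock: 14.25
position: [596.8, 1.9, 276.8]
ee_rot: [0.158, 0.987, 0.002, 0.005]
contact_force: [-0.3, -0.0, 0.2]
gripper_width: 0.0
```

```bash
python3 -c "
from h import *
st=arm.read_state();print(head(st),tw(st)[:3,2],tomove(st,[595.5,1.2,270]))
"
```

```text
161.79870664668536 [ 0.01111593  0.00138135 -0.99993726] [ 1.12895678 -1.08403362  6.7392277 ]
```

{"api": "drive_tool", "payload": {"moves": [[[0,0.001,-0.001,0.004,0.002,0.005,0],[0,0,0,0.004,0.002,0.005,0],[0,0,0,0.004,0,0,0]]]}}

```text
clock: 14.55
position: [596.3, 1.5, 265.8]
ee_rot: [0.158, 0.987, 0.001, 0.001]
contact_force: [-1.6, 0.9, 3.6]
gripper_width: 0.1
```

{"api": "drive_tool", "payload": {"moves": [[[0,0,0,0.004,0,0,0],[0,0,0,0.004,0,0,0],[0,0,0,0.004,0,0,0]]]}}

```text
clock: 14.85
position: [596.3, 1.5, 253.8]
ee_rot: [0.158, 0.987, 0.001, 0.002]
contact_force: [-1.8, 1.4, 4.5]
gripper_width: -0.0
```

```bash
python3 -c "
from h import *
st,im=look('w14');print(head(st),tw(st)[:3,2],tomove(st,[595.5,1.2,216]))
"; python3 ang.py w14
```

```text
14.85 [596.3   1.5 253.8] head 161.84 tilt [ 0.003  0.001 -1.   ] F [-1.8  1.4  4.5] w -0.03812189612111975 q [ 0.27  0.32 -0.03  0.   -1.22 -2.16]
161.84408717485837 [ 3.32053267e-03  8.57265739e-04 -9.99994120e-01] [ 0.79236316 -0.56557371 37.81536654]Traceback (most recent call last):
  File "ang.py", line 15, in <module>
    ang(sys.argv[1])
    ~~~^^^^^^^^^^^^^
  File "ang.py", line 8, in ang
    w=np.array([wonz(T,x,y,z)[:2] for x,y in zip(xs,ys)])-c
      ~~~~~~~~~~~~~~~~~~~~~~~~~~~~~~~~~~~~~~~~~~~~~~~~~~~^~
ValueError: operands could not be broadcast together with shapes (0,) (2,)
```

View pics/w14.png

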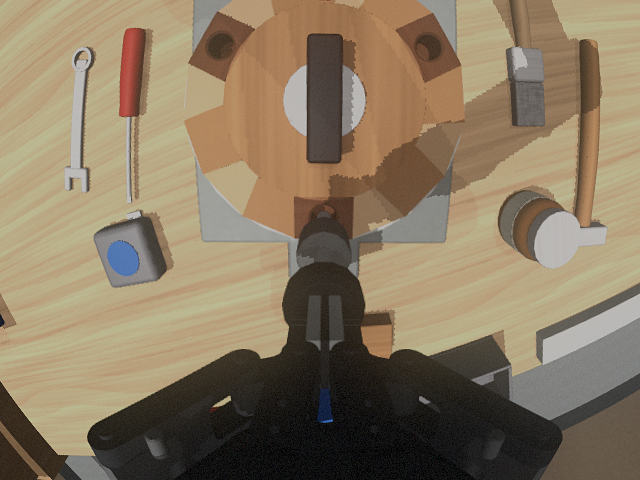

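{"api": "drive_tool", "payload": {"moves": [[[0,0,0,0.003,0,0,0],[0,0,0,0.003,0,0,0],[0,0,0,0.003,0,0,0]]]}}

```text
clock: 15.2
position: [596.3, 1.5, 243.6]
ee_rot: [0.158, 0.987, 0.001, 0.001]
contact_force: [-0.8, 1.6, 3.8]
gripper_width: 0.1
```

{"api": "drive_tool", "payload": {"moves": [[[0,0,0,0.004,0,0,0],[0,0,0,0.004,0,0,0],[0,0,0,0.004,0,0,0],[0,0,0,0.004,0,0,0],[0,0,0,0.004,0,0,0]]]}}

```text
clock: 15.7
position: [596.3, 1.5, 221.8]
ee_rot: [0.158, 0.987, 0.001, 0.001]
contact_force: [-1.4, 0.7, 3.3]
gripper_width: -0.0
```

{"api": "drive_tool", "payload": {"moves": [[[0,0,0,0.002,0,0,0],[0,0,0,0.001,0,0,0]]]}}

```text
clock: 15.9
position: [596.3, 1.4, 217.9]
ee_rot: [0.158, 0.987, 0.001, 0.001]
contact_force: [-1.6, 0.9, 3.2]
gripper_width: 0.4
```

{"api": "drive_tool", "payload": {"moves": [[[0,0,0,0.001,0,0,0],[0,0,0,0.001,0,0,0]]]}}

```text
clock: 16.1
position: [596.3, 1.4, 215.8]
ee_rot: [0.158, 0.987, 0.001, 0.001]
contact_force: [-1.0, 0.4, 4.1]
gripper_width: -0.1
```

{"api": "drive_tool", "payload": {"moves": [[[0,0,0,0.001,0,0,0]]]}}

```text
clock: 16.2
position: [596.3, 1.4, 215.1]
ee_rot: [0.158, 0.987, 0.0, 0.001]
contact_force: [-2.9, 1.6, 7.6]
gripper_width: 0.1
```

{"api": "drive_tool", "payload": {"moves": [[[0,0,0,0.001,0,0,0]]]}}

```text
clock: 16.3
position: [596.4, 1.4, 215.1]
ee_rot: [0.158, 0.988, 0.0, 0.002]
contact_force: [-3.4, 1.7, 9.4]
gripper_width: -0.2
```

{"api": "drive_tool", "payload": {"moves": [[[0,0,0,0.001,0,0,0]]]}}

```text
clock: 16.4
position: [596.4, 1.4, 215.1]
ee_rot: [0.157, 0.988, 0.0, 0.002]
contact_force: [-2.7, 1.1, 7.7]
gripper_width: -0.1
```

Bottomed at 215.1 mm (force rises, position stalls). Hold briefly, then lift.

{"api": "drive_tool", "payload": {"moves": [[[0,0,0,0,0,0,0],[0,0,0,0,0,0,0],[0,0,0,-0.005,0,0,0],[0,0,0,-0.02,0,0,0],[0,0,0,-0.03,0,0,0],[0,0,0,-0.04,0,0,0],[0,0.04,0,-0.01,0,0,0],[0,0.04,0,0,0,0,0],[0,0.03,0,0,0,0,0],[0,0,0,-0.001,0,0,0],[0,0,0,-0.001,0,0,0]]]}}

```text
clock: 17.5
position: [488.6, 35.8, 321.1]
ee_rot: [0.159, 0.987, -0.0, -0.002]
contact_force: [-0.3, 0.4, -0.6]
gripper_width: -0.2
```

```bash
python3 -c "
from h import *
st,im=look('w15');grab('scene','s15')
cv2.imwrite('pics/cs15.png',cv2.resize(cv2.imread('pics/s15.png')[160:440,180:510],None,fx=2,fy=2))
"; python3 ang.py w15; python3 tip.py w15 200 450 -1 250
```

```text
17.5 [488.6  35.8 321.1] head 161.67 tilt [-0.004 -0.    -1.   ] F [-0.3  0.4 -0.6] w -0.24243685953483046 q [ 0.4   0.1  -0.15 -0.   -1.33 -2.29]
redtop 261 r 84.1 111.6 ang mean 161.22 med 161.22 min/max 158.5 163.8 xy [411.6  63.3] px 326.0 120.0
rim 85 r 119.7 132.1 ang mean 161.24 med 161.26 min/max 159.4 162.8 xy [385.   72.3] px 326.0 94.4
yel 5 r 144.2 163.0 ang mean 159.41 med 158.8 min/max 155.7 164.6 xy [364.5  84.5] px 330.8 73.4
 tip ang 158.91 px 331.6666666666667 77.33333333333333
646
136 13 1.0 5.3 mid 3.1 ang 161.31
139 14 -1.1 7.5 mid 3.2 ang 161.31
142 27 -1.1 7.6 mid 3.2 ang 161.3
145 39 -3.1 9.8 mid 3.3 ang 161.32
148 36 -5.2 12.0 mid 3.4 ang 161.33
151 48 -6.1 13.2 mid 3.5 ang 161.34
154 65 -8.2 15.4 mid 3.6 ang 161.34
157 64 -10.3 17.7 mid 3.7 ang 161.35
160 73 -11.2 18.8 mid 3.8 ang 161.36
163 85 -12.3 20.0 mid 3.9 ang 161.36
166 93 -15.4 23.3 mid 4.0 ang 161.37
169 89 -15.3 23.3 mid 4.0 ang 161.36
```

View pics/w15.png

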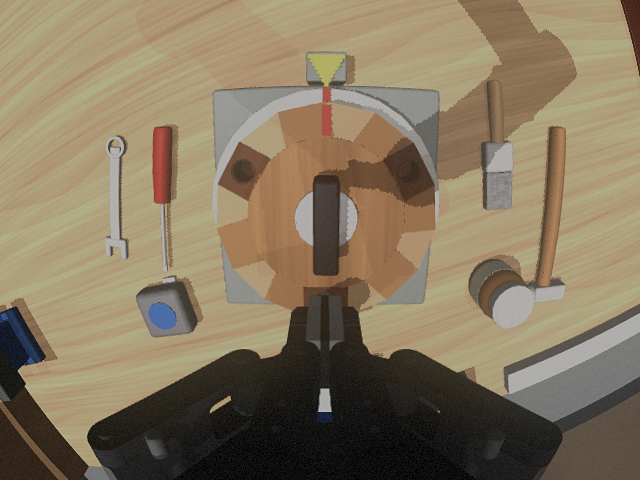

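View pics/cs15.png

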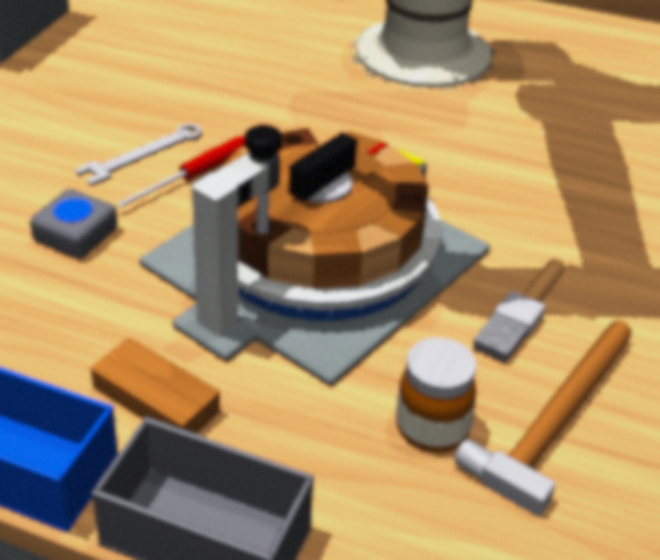

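The mark lines up with the pointer at pixel (326,90). The rod is down in the bore, with its knob just above the sleeve, and nothing else has moved.

```bash
python3 -c "
from bench import arm
print(arm.job_done())"
```

```text
the job is handed in; nothing more can be done
None
```

The job is done and handed in at about 17.5 s of the 67 s allowed; no verdict was reported.

- **Turning the hub:** I turned it by the clamp bar in two grips, first about 40° and then about 39°. I re-gripped the other way round so the wrist camera stayed clear of the depth rod.
- **Mark on the pointer:** With the rod still raised, I let go and checked. After the push I checked again: the mark was at 161.2° and the pointer at 161.3°. That is about 0.3 mm off at the rim, against the 5 mm allowed.
- **Depth rod:** I pushed the knob with shut fingers at about 4 N. It stalled at 215.1 mm above the bench, where the force rose to about 9 N. That matches the 215 mm given for a bottomed rod.
- **At hand-in:** The gripper was clear of everything with near-zero force, at a tool height of 321 mm. In the last pictures the bystanders looked undisturbed; I judged that by eye and did not measure it.
- **Disagreements:** The cameras differed by 2–4 mm on the table centre and knob position, so I used averages. An early fit of the pointer's colour was unreliable, and I replaced it with a fit to the pointer's edges.

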